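Stamp a job tag through the guide window

TASK

Swing the lamp away from above the stamping guide until its head stands over the yellow park spot, and leave it there. Then take the wooden-handled stamp by the top of its handle, pass its foot upright through the guide plate's window, and press it gently onto the job tag so that the spring platform under the tag goes down about half-way, never onto its bottom stop. Finish while still gripping the stamp and keeping the tag pressed down; do not disturb the brass weight.

Things in the scene. Friction and masses are not known exactly. Their poses are not given: they have to be found in the camera images.
- window (a point): Centre of the window in the aluminium guide plate, level with the plate's top, 50 mm above the bench. Window 28 mm along its x, 40 mm along its y: 2 mm more than the stamp's foot on every side, and a bevel 2.5 mm wide, 4 mm deep round its mouth. Plate 96 x 100 mm, 6 mm thick, screw heads 2.5 mm high at its corners; on a fixed grey stand. The tag lies 10 mm below the top on a spring platform.
- platform (a joint): Spring platform with the job tag under the window: 0 = up at rest, grows as it is pressed straight down, 0.010 m = bottom stop. It pushes back with about 2 N at the start of travel and 0.8 N more per mm (about 6 N half-way); the stamp's own weight does not move it.
- lamp (a joint): Angle of the lamp's stiff upright hinge, rad: 0 = head exactly over the yellow park spot, grows counter-clockwise from above; near 1.57 the head hangs over the window. Range -0.35 to 2.1. It stays where it is left; moving it takes about 3 N at the knob.
- lamp_knob (a point): On the axis of the upright black knob on the white lamp head: 22 mm thick, 46 mm tall, this point 20 mm below its top and 26 mm above the head's flat top (60 mm wide; rim 80 mm), 174 mm above the bench, 120 mm from the hinge. Pinch it from above and lead it round the hinge; it may turn between the fingers. Underside of the head 121 mm above the bench.
- lamp_post (a point): On the upright hinge axis of the lamp, at the top of the fixed steel post, 130 mm above the bench. The post (16 mm thick) stands 120 mm from the window centre along the window's +x; the lamp's hub (30 mm wide) on it ends 24 mm above this point.
- park_spot (a point): Centre of the yellow round park spot, 32 mm across, on the stand's foot, 120 mm from the hinge axis along the window's +y; 9 mm above the bench.
- stamp_center (a point): Centre, half-way up, of the loose stamp standing upright: black foot 24 mm along x, 36 mm along y, 14 mm high; brown round handle 24 mm wide on the same axis; 62 mm tall, about 50 g. This point is 31 mm above the rubber face. Grip the top of the handle, fingertips 25 mm or more above the face: they do not fit the window. Half a turn makes no difference.
- stamp_face (a point): Centre of the stamp's rubber face (the underside of the foot); axes as for the stamp's centre.
- stamp: The stamp itself; origin at the centre of its rubber face, z up along the handle.
- weight_center (a point): Centre of the loose brass weight, 31 mm wide, 47 mm tall, standing upright; a bystander. It and the stamp may have changed places.

How it is judged:
By the outcome, as a careful person would: the job done as asked, in the order asked, and still so for the second after the job is handed in, while the arm keeps its last pose, push and grip.
It also fails if it takes over 64 s, if anything falls off the work surface, if the arm or the gripper's body presses on something with over 40 N, if the wrist force passes 120 N, or if a joint passes its speed limit or range.

ROBOT

A 6-joint arm with a two-finger parallel gripper is mounted at the origin on the work surface; the furniture and walls round the work are solid. World frame = base frame: x ahead of the robot, y to its left, z up, the work surface at z = 0. Lengths are in m, angles in rad, forces in N, time in s.
With the tool pointing down it reaches from about 0.425 to 0.95 m from the base axis. Payload 3.5 kg.
Tool frame: the origin (TCP) lies at the very end of the fingers, on their centre line; the grasp point (between the pads) lies 19 mm behind it; z points along the fingers, y is the line along which they close (so a half turn about z gives the same grasp; the last joint's range is limited). The gripper opens to 85 mm and grips with 20 to 120 N. Pads are 22 mm wide; open, the fingers measure 114 mm over their backs; the gripper's body (76 mm by 85 mm) begins 54 mm behind the grasp point. The pads swing forward as they close: fully open they stand 13 mm farther back than shut.
Start: joints at [-1.423, 0.286, 1.577, -0, 1.279, -0.15], TCP at [0.198, -0.645, 0.231] pointing down, gripper open.
Joint ranges: [-2.77, 2.77], [-0.9, 2.22], [0.21, 2.48], [-1.53, 4.67], [0.24, 2.81], [-2.84, 2.84]. Speed limits (rad/s): [2.79, 2.79, 3.14, 3.14, 3.14, 3.14].

INTERFACE

Orientations are given as a unit quaternion [x, y, z, w].
In Python, from plant import ctrl gives the robot as it stands.
- The arm moves only by the tool carry_out, never from a script. Its argument "deltas" is one flat list of numbers, 6 for each row, row after row: the shift along the tool's x, y, z in m, then the turn, a rotation vector about the tool's x, y, z in rad. A call has 1 to 5 rows; each row is the pose to reach, as a shift and turn from the pose commanded when the call began, along the tool's axes at that moment; what a row does not reach only later rows make up. A row lasts 1/8 s, in which the tool goes at most 62.5 mm and 10.7 degrees, less where a joint would pass 70% of its speed; a pose out of reach is approached as far as the arm can. A call with a gripper value outside its range is refused whole. "grip" is the opening in per cent of the stroke, from 0 (shut) to 100 (fully open), set as the call begins (left out, the last holds). The fingers move at their own pace and stop on an object; "grip_force" is the grip in N (left out, the last holds). Time passes only in rows, so rows that repeat a pose let the fingers close. It gives the time, the measured TCP pose, the force, the opening and the grip force at its end, in the units of the state.
- ctrl.get_state(): the state, without advancing time (a new reading comes with each control period).
- ctrl.read_camera(name): name is "scene" or "top"; returns (picture, depth): 480x640x3 uint8, red, green, blue; 480x640 float32, m along the optical axis (not along the pixel's ray), 0 where there is no reading.
- ctrl.camera_model(name): a dict with "intrinsics" (3x3 intrinsics, pixels), "k1" (the pictures are not rectified: a ray, as slopes to the right and down, at radius r is drawn at 1 + k1 r^2 times it, then the intrinsics apply), "extrinsics" (4x4, takes a point from world to camera coordinates). Camera axes: x right, y down, z forward; pixel columns grow to the right and rows downward; lengths in m; the calibration is good to about 2 mm. A picture is of the moment at which its call begins. camera_model takes no time and is no camera call.
- ctrl.sign_off(): hands the job in; it is judged then, once.
Trained networks look in the newest picture that a camera, given by its name, has taken for a name from the list of things; names that differ only in an ending like _2 or _b are one class to them, and where a whole thing is asked for, a point or a joint stands for the part that bears it (a point fixed in the world has none). Each returns a list of dicts, best first, with "score" (0 to 1); they miss things now and then, are a little off and sometimes report something else, mostly with a low value. They report only what shows in the picture. A call takes as long as a camera call.
- ctrl.find_in(camera, query): "uv" ([column, row] in pixels, amid what is visible of it).
The state is a dict: "time": time; "qpos": joint angles; "dq": joint speeds; "joint_efforts": joint torques, N m; "eef_pos": TCP position; "tcp_rot": TCP orientation; "contact_force": force on the tool from outside, world axes, zero at the start; "wrist_torque": the same for the moment, N m; "opening": opening from 0.0 (shut) to 1.0 (fully open); "finger_force": force on a finger pad.
Only numpy, scipy, OpenCV 4.12 (cv2) and the standard library are available. Lean on these libraries where they do the work, as an engineer would, in place of code of your own. Each camera call takes 0.05 s, during which the arm holds its last target. There are 200 camera calls.

## Working session

There is one attempt and no reset: what is moved stays moved. The work goes in short steps, Python scripts to look and compute and a tool call to move; the robot and the scene stay as the last step left them, time stands still between calls to the robot, and variables do not carry over. Pictures are saved under pics/ and viewed, at most 13 in all, crops included, and the job is handed in when it is done.

Besides the shell and the picture viewer there is one more tool, called after "Request:" as name(argument=value, ...), one argument or row to a line, values as JSON. carry_out: Moves the arm, as the interface text tells. Its arguments: {"type":"object","properties":{"deltas":{"type":"array"},"grip":{"type":"number"},"grip_force":{"type":"number"}},"required":["deltas"]}

```bash
ls; mkdir -p pics
cat > h.py <<'E'
import numpy as np, cv2
from plant import ctrl
from scipy.spatial.transform import Rotation as R
np.set_printoptions(precision=4,suppress=True)
def look(n):
    im,d=ctrl.read_camera(n); return im,d,ctrl.camera_model(n)
def ray(m,uv):
    K=np.array(m["intrinsics"]);k=m["k1"]
    p=np.array([(uv[0]-K[0,2])/K[0,0],(uv[1]-K[1,2])/K[1,1]]);q=p.copy()
    for _ in range(20): q=p/(1+k*(q@q))
    return np.array([q[0],q[1],1.])
def world(m,uv,z=None,depth=None):
    E=np.array(m["extrinsics"]);Rm=E[:3,:3];c=-Rm.T@E[:3,3];r=Rm.T@ray(m,uv)
    s=depth if depth is not None else (z-c[2])/r[2]
    return c+s*r
def proj(m,P):
    E=np.array(m["extrinsics"]);K=np.array(m["intrinsics"]);p=E[:3,:3]@P+E[:3,3];q=p[:2]/p[2];q=q*(1+m["k1"]*(q@q))
    return K[:2,:2]@q+K[:2,2]
def tri(obs):
    A=np.zeros((3,3));b=np.zeros(3)
    for m,uv in obs:
        E=np.array(m["extrinsics"]);Rm=E[:3,:3];c=-Rm.T@E[:3,3];r=Rm.T@ray(m,uv);r/=np.linalg.norm(r)
        P=np.eye(3)-np.outer(r,r);A+=P;b+=P@c
    return np.linalg.solve(A,b)
def save(im,name): cv2.imwrite("pics/"+name,im[:,:,::-1])
def tool(dw):  # world vector to tool axes
    s=ctrl.get_state();return R.from_quat(s["tcp_rot"]).inv().apply(dw)
E
cat > a.py <<'E'
from h import *
s=ctrl.get_state();print(s)
for n in("scene","top"):
    im,d,m=look(n);save(im,n+"0.png");print(n,np.array(m["extrinsics"]),m["intrinsics"],m["k1"])
    for q in("window","lamp_knob","lamp_post","park_spot","stamp_center","stamp_face","weight_center","stamp","platform"):
        try:
            for f in ctrl.find_in(n,q)[:2]:
                u,v=f["uv"];dd=d[int(v),int(u)];print(q,round(f["score"],2),np.array(f["uv"]),world(m,f["uv"],depth=dd) if dd>0 else None)
        except Exception as e: print(q,e)
E
python3 a.py
```

```text
pics
{'time': 0.0, 'qpos': array([-1.423 ,  0.2872,  1.5782,  0.0001,  1.2786, -0.15  ]), 'dq': array([ 0.0001,  0.0014, -0.0004,  0.0027, -0.0015,  0.0003]), 'joint_efforts': array([  0.0008, -40.5972, -29.2628,  -0.0001,   0.0058,   0.    ]), 'eef_pos': array([ 0.198 , -0.6446,  0.2299]), 'tcp_rot': array([ 0.9889,  0.1484,  0.    , -0.0012]), 'contact_force': array([ 1.2451,  0.8074, -0.2658]), 'wrist_torque': array([-0.0208, -0.0652, -0.0243]), 'finger_force': 0.0, 'opening': 0.9994969340124821}
scene [[ 0.6945 -0.7192  0.0191 -0.3062]
 [-0.398  -0.4061 -0.8226  0.296 ]
 [ 0.5994  0.5637 -0.5683  1.2454]
 [ 0.      0.      0.      1.    ]] [[615.9856   0.     322.4785]
 [  0.     615.9856 238.5218]
 [  0.       0.       1.    ]] -0.19119007231539306
window 0.97 [280.6 233.7] [0.5171 0.2329 0.0107]
lamp_knob 0.51 [286.8 203.1] [0.5007 0.1884 0.1348]
park_spot 0.81 [280.2 238.5] [0.5062 0.2229 0.0049]
stamp_center 0.68 [388.6 338.2] [ 0.3963 -0.2427  0.0238]
stamp_face 0.83 [388. 336.] [ 0.3978 -0.2395  0.0273]
weight_center 0.7 [414.7 361.1] [ 0.3747 -0.3299  0.0314]
stamp 0.69 [385.  339.4] [ 0.3912 -0.2372  0.02  ]
top [[ 0.0291 -0.9993  0.0231 -0.0198]
 [-0.993  -0.0316 -0.1139  0.463 ]
 [ 0.1145 -0.0196 -0.9932  1.2273]
 [ 0.      0.      0.      1.    ]] [[528.0302   0.     315.2368]
 [  0.     528.0302 233.5889]
 [  0.       0.       1.    ]] -0.07518918718875282
lamp_knob 0.68 [213.  250.7] [0.4058 0.2136 0.1477]
lamp_post 0.73 [217.9 234.2] [0.4569 0.2285 0.005 ]
park_spot 0.56 [215.3 234.4] [0.4413 0.211  0.1441]
stamp_center 0.7 [412.4 262.3] [ 0.3997 -0.2313  0.0621]
stamp_face 0.53 [409.9 264.4] [ 0.3952 -0.227   0.0549]
weight_center 0.44 [444.  271.3] [ 0.3826 -0.3136  0.0314]
stamp 0.46 [408.9 266. ] [ 0.3932 -0.231   0.0234]
```

```bash
python3 -c "
import cv2
a=cv2.imread('pics/scene0.png')[120:420,180:500];b=cv2.imread('pics/top0.png')[170:320,160:480]
cv2.imwrite('pics/s0c.png',cv2.resize(a,(640,600),interpolation=cv2.INTER_CUBIC));cv2.imwrite('pics/t0c.png',cv2.resize(b,(800,375),interpolation=cv2.INTER_CUBIC))"
```

```text
(no output)
```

View pics/s0c.png

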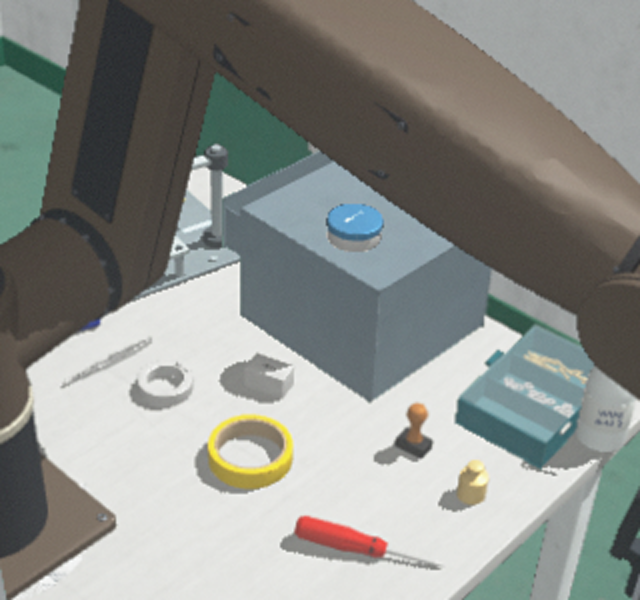

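View pics/t0c.png

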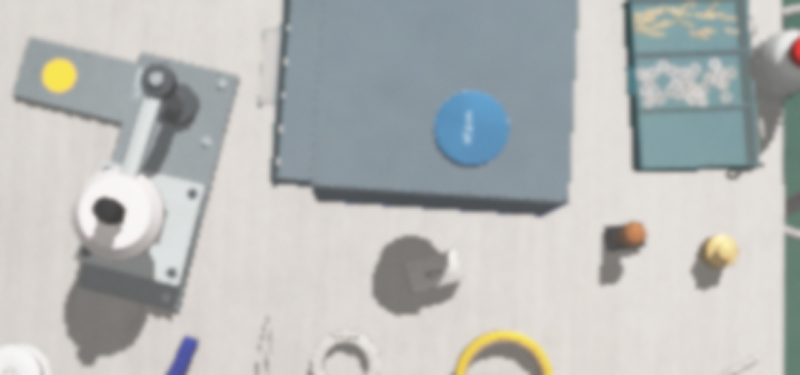

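The scene view shows the box (blue lid) in the middle, the stamp at about px (388,335) and the brass weight at (415,360). In the top view the park spot is near px (184,200), lamp hub (223,202), knob (203,254), stamp handle top (413,264) and weight (448,270). The lamp head hangs over the plate.

```bash
cat > b.py <<'E'
from h import *
im,d,m=look("top")
# metric ortho: sub-pixel features
hsv=cv2.cvtColor(im,cv2.COLOR_RGB2HSV)
def blob(mask,box,z,name):
    u0,v0,u1,v1=box;mk=np.zeros_like(mask);mk[v0:v1,u0:u1]=mask[v0:v1,u0:u1]
    v,u=np.nonzero(mk);c=(u.mean(),v.mean());print(name,len(u),np.array(c),world(m,c,z=z),'depth pts med',np.median([world(m,(a,b),depth=d[b,a]) for a,b in zip(u,v)],axis=0));return c
H,S,V=[hsv[...,i].astype(int) for i in range(3)]
blob((H>20)&(H<35)&(S>120),(165,185,200,215),.009,'park')
blob((V<70),(190,240,220,265),.194,'knobtop')
blob((V<110),(213,190,232,212),.154,'hubtop')
blob((H<20)&(S>90),(400,255,420,275),.06,'handle')
blob((V<90),(395,255,420,275),.014,'foot')
blob((H>15)&(H<30)&(S>80),(438,258,458,280),.04,'weight')
save(np.vstack([cv2.resize(im[185:300,160:250],(720,920),interpolation=cv2.INTER_CUBIC)[:600]]),'t1.png')
# heights map: each world point
vv,uu=np.mgrid[150:330:1,160:480:1];
P=np.array([world(m,(a,b),depth=d[b,a]) for a,b in zip(uu.ravel(),vv.ravel())]);
for nm,sel in(('box',(P[:,1]<.15)&(P[:,1]>-.16)&(P[:,2]>.03)),):
    q=P[sel];print(nm,q.min(0),q.max(0),np.percentile(q,[2,50,98],axis=0))
for y in np.arange(.3,-.36,-.03):
    print(round(y,2),[int(1000*P[(abs(P[:,1]-y)<.015)&(abs(P[:,0]-x)<.015),2].max(initial=-.001)) for x in np.arange(.28,.6,.03)])
E
python3 b.py
```

```text
park 121 [183.2893 199.7273] [0.5379 0.3162 0.009 ] depth pts med [0.5377 0.3165 0.008 ]
knobtop 12 [205.75   255.9167] [0.3911 0.2199 0.194 ] depth pts med [0.3911 0.2211 0.1896]
hubtop 82 [225.9878 206.7805] [0.5004 0.1895 0.154 ] depth pts med [0.5056 0.1933 0.1431]
handle 58 [413.0345 263.3103] [ 0.3976 -0.2332  0.06  ] depth pts med [ 0.3982 -0.2333  0.0582]
foot 37 [405.0811 265.8378] [ 0.3939 -0.2236  0.014 ] depth pts med [ 0.3936 -0.2235  0.0129]
weight 86 [447.093 270.814] [ 0.3835 -0.3186  0.04  ] depth pts med [ 0.3831 -0.3189  0.0321]
box [ 0.3198 -0.16    0.03  ] [0.6311 0.1119 1.2722] [[ 0.3447 -0.154   0.0709]
 [ 0.5161 -0.0305  0.1635]
 [ 0.6254  0.0956  0.1948]]
0.3 [4, 4, 9, 6, 6, 6, 5, 9, 14, 14, 9]
0.27 [5, 7, 49, 148, 150, 145, 53, 14, 12, 14, 9]
0.24 [5, 8, 52, 152, 196, 150, 53, 11, 12, 14, 6]
0.21 [6, 14, 54, 152, 196, 152, 147, 152, 157, 12, 7]
0.18 [21, 9, 54, 138, 141, 55, 14, 149, 152, 12, 4]
0.15 [6, 5, 5, 6, 8, 9, 13, 13, 13, 11, 4]
0.12 [8, 12, 4, 6, 11, 6, 5, 140, 140, 142, 6]
0.09 [11, 11, 3, 5, 4, 161, 161, 160, 164, 162, 162]
0.06 [23, 17, 5, 7, 6, 167, 168, 171, 168, 171, 168]
0.03 [23, 1272, 4, 4, 6, 169, 172, 169, 169, 169, 169]
0.0 [20, 17, 3, 5, 6, 168, 168, 169, 169, 170, 169]
-0.03 [8, 5, 37, 34, 6, 169, 193, 193, 168, 170, 169]
-0.06 [4, 5, 33, 36, 7, 193, 196, 194, 187, 168, 169]
-0.09 [28, 26, 26, 30, 6, 188, 197, 194, 168, 168, 169]
-0.12 [27, 27, 4, 6, 8, 169, 168, 168, 171, 168, 168]
-0.15 [29, 28, 4, 5, 5, 168, 171, 169, 169, 169, 169]
-0.18 [21, 6, 5, 7, 5, 3, 6, 3, 2, 5, 2]
-0.21 [4, 5, 6, 5, 57, 4, 6, 5, 5, 6, 7]
-0.24 [6, 6, 4, 5, 64, 6, 49, 47, 48, 48, 48]
-0.27 [5, 5, 7, 4, 5, 4, 48, 46, 47, 47, 48]
-0.3 [5, 4, 4, 33, 32, 4, 46, 47, 46, 48, 48]
-0.33 [12, 6, 4, 47, 47, 4, 46, 48, 51, 46, 48]
```

View pics/t1.png

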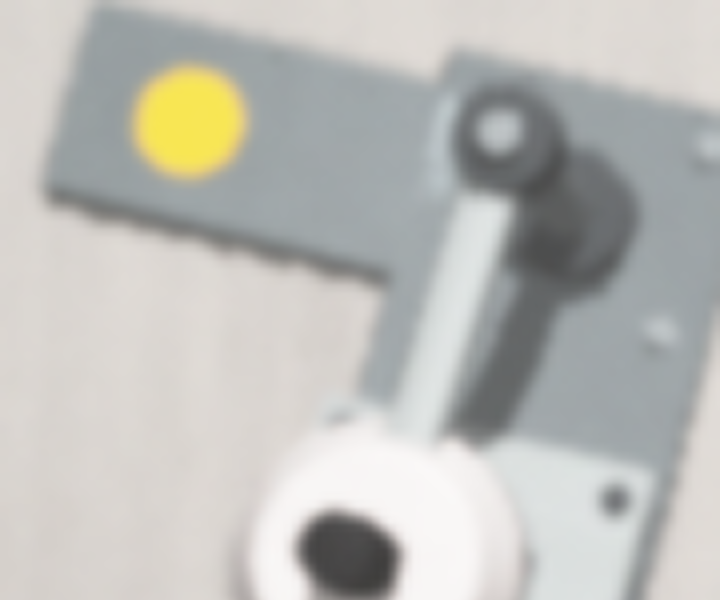

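```bash
cat > c.py <<'E'
from h import *
m=ctrl.camera_model("top")
hub=world(m,(223.3,202.1),z=.154);park=world(m,(183.3,199.7),z=.009);kn=world(m,(203.75,254.1),z=.192)
print('hub',hub,'park',park,np.linalg.norm((park-hub)[:2]),'knob',kn,np.linalg.norm((kn-hub)[:2]))
y=(park-hub)[:2];th=np.arctan2(-y[0],y[1]);print('yaw',th,'window',hub[:2]-.12*np.array([np.cos(th),np.sin(th)]))
k=(kn-hub)[:2];print('lamp ang',np.arctan2(k[1],k[0])-th-np.pi/2)
sc=[world(m,u,z=.0525)for u in((236.6,247.5),(203.1,236.25),(193.2,270.8),(228.8,278.8))];print(np.array(sc),np.mean(sc,0))
ms=ctrl.camera_model("scene");
im,d,_=look("scene");hsv=cv2.cvtColor(im,cv2.COLOR_RGB2HSV).astype(int)
H,S,V=hsv[...,0],hsv[...,1],hsv[...,2]
mk=(H<20)&(S>120);mk[:318]=0;mk[350:]=0;mk[:,:375]=0;mk[:,405:]=0
v,u=np.nonzero(mk);print('scene handle',u.min(),u.max(),v.min(),v.max(),[proj(ms,np.array([.3978,-.2335,z])) for z in(.0,.014,.05,.062)])
print('foot scene centre', 'top proj',[proj(m,np.array([.3978,-.2335,z])) for z in(.0,.014,.062)])
save(np.hstack([cv2.resize(im[312:357,370:420],(400,360),interpolation=cv2.INTER_CUBIC),cv2.resize(look("top")[0][245:290,390:440],(400,360),interpolation=cv2.INTER_CUBIC)]),'st.png')
E
python3 c.py
```

```text
hub [0.5104 0.1958 0.154 ] park [0.5379 0.3162 0.009 ] 0.12348050538033371 knob [0.3948 0.2245 0.192 ] 0.11906551905484498
yaw -0.2252289462214841 window [0.3934 0.2226]
lamp ang 1.552207033216316
[[0.4222 0.1758 0.0525]
 [0.4459 0.2548 0.0525]
 [0.3652 0.2735 0.0525]
 [0.3495 0.1905 0.0525]] [0.3957 0.2236 0.0525]
scene handle 385 392 322 338 [array([384.8797, 343.6277]), array([385.3993, 339.0586]), array([386.7594, 327.0279]), array([387.2206, 322.9256])]
foot scene centre top proj [array([408.0319, 264.656 ]), array([409.1828, 264.3317]), array([413.3267, 263.1635])]
```

View pics/st.png

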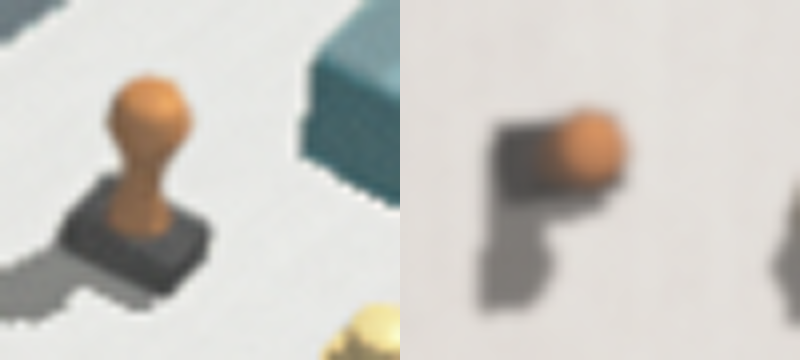

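Scene crop shows the stamp upright with a ball-ended handle, with its foot's long side roughly along world y. Measurements agree with each other (hub–knob 119 mm, hub–park 123 mm). Planning the approach to the knob.

```bash
cat > plan.py <<'E'
from h import *
import sys
def yawof(q): x=R.from_quat(q).apply([1,0,0]);return np.arctan2(x[1],x[0])
def rows(wps):
    """wps: list of (x,y,z,yaw) world; prints calls of 5 rows in tool frame at call start"""
    s=ctrl.get_state();p=np.array(s["eef_pos"]);yw=yawof(s["tcp_rot"])
    for i in range(0,len(wps),5):
        out=[]
        for w in wps[i:i+5]:
            d=np.array(w[:3])-p;c,sn=np.cos(yw),np.sin(yw)
            dy=(w[3]-yw+np.pi)%(2*np.pi)-np.pi
            out+=[round(float(t),4) for t in (c*d[0]+sn*d[1], sn*d[0]-c*d[1], -d[2],0,0,-dy)]
        print(out);p=np.array(wps[min(i+4,len(wps)-1)][:3]);yw=wps[min(i+4,len(wps)-1)][3]
def cyl(a,b,n):
    """cylindrical interpolation from a to b (x,y,z,yaw)"""
    a,b=map(np.array,(a,b));ra,rb=np.hypot(*a[:2]),np.hypot(*b[:2]);ta,tb=np.arctan2(a[1],a[0]),np.arctan2(b[1],b[0]);o=[]
    for k in range(1,n+1):
        f=k/n;r=ra+f*(rb-ra);t=ta+f*(tb-ta);o.append((r*np.cos(t),r*np.sin(t),a[2]+f*(b[2]-a[2]),a[3]+f*(b[3]-a[3])))
    return o
def here():
    s=ctrl.get_state();return tuple(s["eef_pos"])+(yawof(s["tcp_rot"]),)
def lin(a,b,n):
    a,b=map(np.array,(a,b));return [tuple(a+(b-a)*k/n) for k in range(1,n+1)]
E
python3 -c "
from plan import *
a=here();print(a);r=.5
mid=(r*np.cos(-.6),r*np.sin(-.6),.29,a[3]+.823)
rows(cyl(a,mid,10)+cyl(mid,(.395,.2245,.27,2.24),10))"
```

```text
(np.float64(0.19809479203073718), np.float64(-0.6452583873896064), np.float64(0.23128186404760165), np.float64(0.29785489130154735))
[0.0442, -0.019, -0.0059, 0.0, 0.0, -0.0823, 0.0859, -0.0408, -0.0117, 0.0, 0.0, -0.1646, 0.1248, -0.0651, -0.0176, 0.0, 0.0, -0.2469, 0.1609, -0.0918, -0.0235, 0.0, 0.0, -0.3292, 0.194, -0.1204, -0.0294, 0.0, 0.0, -0.4115]
[0.0396, -0.0159, -0.0059, 0.0, 0.0, -0.0823, 0.0769, -0.0343, -0.0117, 0.0, 0.0, -0.1646, 0.1117, -0.0551, -0.0176, 0.0, 0.0, -0.2469, 0.1439, -0.0781, -0.0235, 0.0, 0.0, -0.3292, 0.1733, -0.1028, -0.0294, 0.0, 0.0, -0.4115]
[0.0557, 0.0007, 0.002, 0.0, 0.0, -0.1119, 0.1107, -0.0048, 0.004, 0.0, 0.0, -0.2238, 0.1642, -0.0164, 0.006, 0.0, 0.0, -0.3357, 0.2156, -0.0337, 0.008, 0.0, 0.0, -0.4477, 0.2642, -0.0564, 0.01, 0.0, 0.0, -0.5596]
[0.0532, 0.0005, 0.002, 0.0, 0.0, -0.1119, 0.1056, -0.0049, 0.004, 0.0, 0.0, -0.2238, 0.1566, -0.0161, 0.006, 0.0, 0.0, -0.3357, 0.2055, -0.0327, 0.008, 0.0, 0.0, -0.4477, 0.2518, -0.0545, 0.01, 0.0, 0.0, -0.5596]
```

Request:
carry_out(
  deltas=[0.044, -0.019, -0.006, 0, 0, -0.082, 0.086, -0.041, -0.012, 0, 0, -0.165, 0.125, -0.065, -0.018, 0, 0, -0.247, 0.161, -0.092, -0.024, 0, 0, -0.329, 0.194, -0.12, -0.03, 0, 0, -0.41],
  grip=70,
  grip_force=30,
)

```text
time: 1.78
eef_pos: [0.3492, -0.4724, 0.2617]
tcp_rot: [0.938, 0.348, 0.0, 0.0]
contact_force: [-0.3, -0.3, 0.1]
opening: 0.701
finger_force: 0.0
```

Request:
carry_out(
  deltas=[0.04, -0.016, -0.006, 0, 0, -0.082, 0.077, -0.034, -0.012, 0, 0, -0.165, 0.112, -0.055, -0.018, 0, 0, -0.247, 0.144, -0.078, -0.024, 0, 0, -0.329, 0.173, -0.103, -0.03, 0, 0, -0.41],
)

```text
time: 2.4
eef_pos: [0.4131, -0.2816, 0.2917]
tcp_rot: [0.847, 0.531, 0.0, 0.0]
contact_force: [0.5, 0.3, -0.3]
opening: 0.702
finger_force: 0.0
```

Request:
carry_out(
  deltas=[0.056, 0.001, 0.002, 0, 0, -0.112, 0.111, -0.005, 0.004, 0, 0, -0.224, 0.164, -0.016, 0.006, 0, 0, -0.336, 0.216, -0.034, 0.008, 0, 0, -0.448, 0.264, -0.056, 0.01, 0, 0, -0.56],
)

```text
time: 3.02
eef_pos: [0.4781, -0.0192, 0.2815]
tcp_rot: [0.667, 0.745, 0.0, 0.0]
contact_force: [1.0, 0.2, 0.3]
opening: 0.698
finger_force: 0.0
```

Request:
carry_out(
  deltas=[0.053, 0.001, 0.002, 0, 0, -0.112, 0.106, -0.005, 0.004, 0, 0, -0.224, 0.157, -0.016, 0.006, 0, 0, -0.336, 0.206, -0.033, 0.008, 0, 0, -0.448, 0.252, -0.055, 0.01, 0, 0, -0.56],
)

```text
time: 3.65
eef_pos: [0.3956, 0.2252, 0.2715]
tcp_rot: [0.435, 0.9, 0.0, 0.0]
contact_force: [0.6, -0.0, 0.3]
opening: 0.7
finger_force: 0.0
```

```bash
python3 -c "
from h import *
im,d,m=look('scene')
for q in ('lamp_knob','lamp_post','park_spot','window'): print(q,[(round(f['score'],2),f['uv']) for f in ctrl.find_in('scene',q)[:2]])
s=ctrl.get_state();print('tcp px',proj(m,s['eef_pos']),'knob pred',[proj(m,np.array([.395,.2245,z])) for z in(.148,.174,.194)])
u,v=map(int,proj(m,np.array([.395,.2245,.18])))
print(u,v);save(cv2.resize(im[v-60:v+60,u-80:u+80],(800,600),interpolation=cv2.INTER_CUBIC),'k1.png')"
```

```text
lamp_knob [(0.98, [251.1, 211.0])]
lamp_post [(0.58, [255.7, 234.2])]
park_spot [(0.7, [386.6, 337.9]), (0.68, [257.7, 237.4])]
window [(0.78, [256.3, 233.6])]
tcp px [244.0493 164.4495] knob pred [array([245.7769, 208.6751]), array([245.2556, 199.7008]), array([244.8524, 192.6841])]
245 197
```

View pics/k1.png

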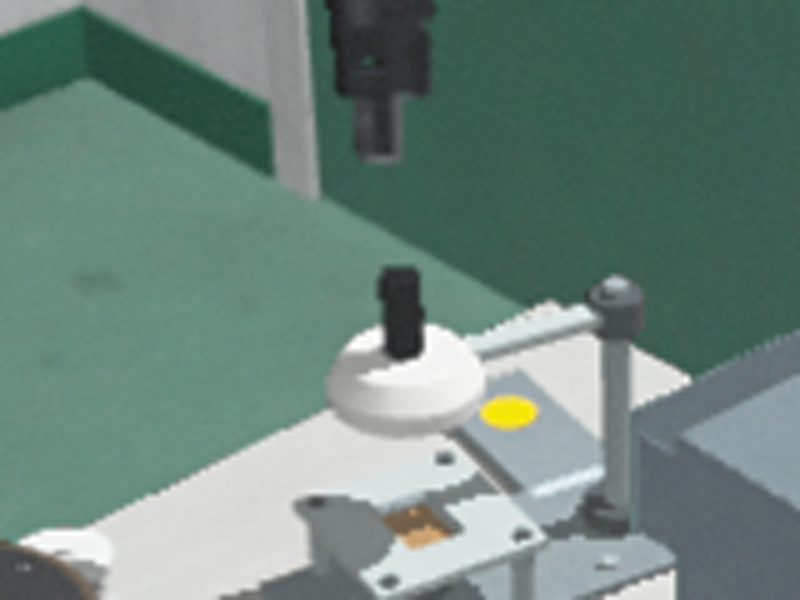

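The crop shows the knob at px (245.4,191–208), within 1 px of the prediction, with nothing between it and the gripper. Lowering and gripping.

Request:
carry_out(
  deltas=[0, 0, 0.04, 0, 0, 0, 0, 0, 0.08, 0, 0, 0, 0, 0, 0.1, 0, 0, 0, 0, 0, 0.113, 0, 0, 0, 0, 0, 0.113, 0, 0, 0],
)

```text
time: 4.53
eef_pos: [0.3966, 0.2228, 0.1578]
tcp_rot: [0.437, 0.899, -0.001, -0.001]
contact_force: [-0.5, 0.2, 0.3]
opening: 0.703
finger_force: 0.0
```

Request:
carry_out(
  deltas=[0, 0, 0, 0, 0, 0, 0, 0, 0, 0, 0, 0, 0, 0, 0, 0, 0, 0, 0, 0, 0, 0, 0, 0, 0, 0, 0, 0, 0, 0],
  grip=0,
  grip_force=25,
)

```text
time: 5.15
eef_pos: [0.3993, 0.2241, 0.1603]
tcp_rot: [0.437, 0.9, 0.002, 0.004]
contact_force: [6.2, 0.1, -1.2]
opening: 0.252
finger_force: 26.0
```

```bash
cat > arc.py <<'E'
from plan import *
hub=np.array([.5114,.1973]);a=here();v=np.array(a[:2])-hub;r0=np.hypot(*v);t0=np.arctan2(v[1],v[0]);t1=np.arctan2(.975,.223)
print(a,r0,t0,t1)
w=[]
for k in range(1,21):
    f=k/20;t=t0+f*(t1-t0);r=r0+f*(.119-r0)*1
    w.append((hub[0]+r*np.cos(t),hub[1]+r*np.sin(t),.159,a[3]+f*(t1-t0)))
rows(w);print(w[-1])
E
python3 arc.py
```

```text
(np.float64(0.39931300486561166), np.float64(0.22405325400771214), np.float64(0.1603339180592503), np.float64(2.2378816273540103)) 0.11523554607089581 2.9072933695906515 1.3459459175223163
[0.0055, 0.0072, 0.0013, 0.0, 0.0, 0.0781, 0.0103, 0.0147, 0.0013, 0.0, 0.0, 0.1561, 0.0146, 0.0227, 0.0013, 0.0, 0.0, 0.2342, 0.0183, 0.031, 0.0013, 0.0, 0.0, 0.3123, 0.0213, 0.0395, 0.0013, 0.0, 0.0, 0.3903]
[0.0055, 0.0072, -0.0, 0.0, 0.0, 0.0781, 0.0104, 0.0149, -0.0, 0.0, 0.0, 0.1561, 0.0148, 0.0229, -0.0, 0.0, 0.0, 0.2342, 0.0184, 0.0312, -0.0, 0.0, 0.0, 0.3123, 0.0215, 0.0398, -0.0, 0.0, 0.0, 0.3903]
[0.0055, 0.0073, -0.0, 0.0, 0.0, 0.0781, 0.0105, 0.015, -0.0, 0.0, 0.0, 0.1561, 0.0149, 0.0231, -0.0, 0.0, 0.0, 0.2342, 0.0186, 0.0315, -0.0, 0.0, 0.0, 0.3123, 0.0216, 0.0402, -0.0, 0.0, 0.0, 0.3903]
[0.0056, 0.0073, -0.0, 0.0, 0.0, 0.0781, 0.0106, 0.0151, -0.0, 0.0, 0.0, 0.1561, 0.015, 0.0232, -0.0, 0.0, 0.0, 0.2342, 0.0187, 0.0317, -0.0, 0.0, 0.0, 0.3123, 0.0218, 0.0405, -0.0, 0.0, 0.0, 0.3903]
(np.float64(0.5379323041976987), np.float64(0.3133044690258129), 0.159, np.float64(0.676534175285675))
```

Request:
carry_out(
  deltas=[0.0055, 0.007, 0, 0, 0, 0.078, 0.01, 0.0145, 0, 0, 0, 0.156, 0.0145, 0.0225, 0, 0, 0, 0.234, 0.018, 0.031, 0, 0, 0, 0.312, 0.021, 0.0395, 0, 0, 0, 0.39],
)

```text
time: 5.78
eef_pos: [0.4164, 0.2645, 0.1603]
tcp_rot: [0.603, 0.798, 0.001, 0.002]
contact_force: [2.0, -2.0, 2.4]
opening: 0.244
finger_force: 26.1
```

Request:
carry_out(
  deltas=[0.0055, 0.007, 0, 0, 0, 0.078, 0.0105, 0.015, 0, 0, 0, 0.156, 0.015, 0.023, 0, 0, 0, 0.234, 0.0185, 0.031, 0, 0, 0, 0.312, 0.0215, 0.04, 0, 0, 0, 0.39],
)

```text
time: 6.4
eef_pos: [0.4483, 0.2966, 0.1603]
tcp_rot: [0.746, 0.666, 0.001, 0.001]
contact_force: [0.2, -0.2, 3.8]
opening: 0.25
finger_force: 26.1
```

Request:
carry_out(
  deltas=[0.0055, 0.0075, 0, 0, 0, 0.078, 0.0105, 0.015, 0, 0, 0, 0.156, 0.015, 0.023, 0, 0, 0, 0.234, 0.0185, 0.0315, 0, 0, 0, 0.312, 0.0215, 0.04, 0, 0, 0, 0.39],
)

```text
time: 7.02
eef_pos: [0.4901, 0.3141, 0.1604]
tcp_rot: [0.861, 0.509, 0.001, 0.0]
contact_force: [-1.3, 0.0, 2.6]
opening: 0.25
finger_force: 26.0
```

```bash
python3 -c "
from plan import *
from scipy.optimize import least_squares
P=np.array([(.3993,.2241),(.4164,.2645),(.4483,.2966),(.4901,.3141)])
r=least_squares(lambda c:np.hypot(*(P-c).T)-.12,[.51,.197]);print(r.x,r.fun)
r=least_squares(lambda c:np.hypot(*(P-c[:2]).T)-c[2],[.51,.197,.12]);print(r.x,r.fun)
a=here();print(a);T=(.538,.3155,a[2],a[3]-.39);hub=np.array([.5114,.1973])
t0=np.arctan2(a[1]-hub[1],a[0]-hub[0]);t1=np.arctan2(T[1]-hub[1],T[0]-hub[0]);r0=np.hypot(a[0]-hub[0],a[1]-hub[1]);r1=np.hypot(T[0]-hub[0],T[1]-hub[1]);print(r0,r1,t0,t1)
rows([(hub[0]+(r0+f*(r1-r0))*np.cos(t0+f*(t1-t0)),hub[1]+(r0+f*(r1-r0))*np.sin(t0+f*(t1-t0)),a[2],a[3]+f*(t1-t0)) for f in (.2,.4,.6,.8,1)])"
```

```text
[0.516  0.1972] [-0.0003  0.0002  0.0003 -0.0003]
[0.5135 0.1997 0.1168] [ 0. -0.  0. -0.]
(np.float64(0.49013472046423584), np.float64(0.31408208115803604), np.float64(0.16035113354742167), np.float64(1.067291249262821))
0.11870242875921412 0.12115609765917687 1.7509165010265288 1.3494416219355512
[0.0061, 0.0073, -0.0, 0.0, 0.0, 0.0803, 0.0117, 0.0152, -0.0, 0.0, 0.0, 0.1606, 0.0166, 0.0235, -0.0, 0.0, 0.0, 0.2409, 0.0208, 0.0322, -0.0, 0.0, 0.0, 0.3212, 0.0243, 0.0412, -0.0, 0.0, 0.0, 0.4015]
```

Request:
carry_out(
  deltas=[0.006, 0.0075, 0, 0, 0, 0.08, 0.0115, 0.015, 0, 0, 0, 0.16, 0.016, 0.0235, 0, 0, 0, 0.24, 0.02, 0.032, 0, 0, 0, 0.32, 0.0235, 0.041, 0, 0, 0, 0.4],
)

```text
time: 7.65
eef_pos: [0.5371, 0.3141, 0.1603]
tcp_rot: [0.945, 0.327, 0.0, 0.001]
contact_force: [-2.4, -1.4, 3.2]
opening: 0.249
finger_force: 26.1
```

Request:
carry_out(
  deltas=[0, 0, 0, 0, 0, 0, 0, 0, 0, 0, 0, 0, 0, 0, 0, 0, 0, 0, 0, 0, 0, 0, 0, 0],
  grip=75,
)

```text
time: 8.15
eef_pos: [0.5362, 0.314, 0.1582]
tcp_rot: [0.945, 0.328, -0.0, -0.0]
contact_force: [-0.3, 0.2, -0.0]
opening: 0.752
finger_force: 0.0
```

Request:
carry_out(
  deltas=[0, 0, -0.03, 0, 0, 0, 0, 0, -0.07, 0, 0, 0, 0, 0, -0.12, 0, 0, 0, 0, 0, -0.13, 0, 0, 0],
)

```text
time: 8.65
eef_pos: [0.5381, 0.3147, 0.2937]
tcp_rot: [0.945, 0.328, 0.004, -0.0]
contact_force: [-0.8, 1.1, 0.6]
opening: 0.747
finger_force: 0.0
```

```bash
python3 -c "
from plan import *
a=here();rows(cyl(a,(.50,-.10,.30,1.571),10))
im=cv2.imread('pics/scene0.png');m=ctrl.camera_model('scene')
# foot top-face corners in scene crop st.png (scale 8, origin 370,312): left, bottom, right
for c in [(62,218),(165,272),(210,232),(112,178)]: print(world(m,(370+c[0]/8-.44,312+c[1]/8-.44),z=.014))
m=ctrl.camera_model('top')
for c in [(495,128),(497,198)]: print('top',world(m,(390+(c[0]-400)/8-.44,245+c[1]/8-.44),z=.014))
"
```

```text
[-0.019, 0.0422, -0.0006, 0.0, 0.0, -0.0903, -0.0408, 0.0821, -0.0013, 0.0, 0.0, -0.1806, -0.0652, 0.1196, -0.0019, 0.0, 0.0, -0.2708, -0.0919, 0.1544, -0.0025, 0.0, 0.0, -0.3611, -0.1207, 0.1864, -0.0031, 0.0, 0.0, -0.4514]
[-0.0403, 0.0129, -0.0006, 0.0, 0.0, -0.0903, -0.0807, 0.0224, -0.0013, 0.0, 0.0, -0.1806, -0.1209, 0.0286, -0.0019, 0.0, 0.0, -0.2708, -0.1607, 0.0316, -0.0025, 0.0, 0.0, -0.3611, -0.1999, 0.0314, -0.0031, 0.0, 0.0, -0.4514]
[ 0.3858 -0.2203  0.014 ]
[ 0.3894 -0.2539  0.014 ]
[ 0.4103 -0.2529  0.014 ]
[ 0.4079 -0.2199  0.014 ]
top [ 0.4063 -0.2147  0.014 ]
top [ 0.3853 -0.2155  0.014 ]
```

Request:
carry_out(
  deltas=[-0.019, 0.042, 0, 0, 0, -0.09, -0.041, 0.082, -0.001, 0, 0, -0.18, -0.065, 0.12, -0.002, 0, 0, -0.27, -0.092, 0.154, -0.0025, 0, 0, -0.36, -0.121, 0.186, -0.003, 0, 0, -0.45],
)

```text
time: 9.28
eef_pos: [0.5561, 0.0915, 0.29]
tcp_rot: [0.847, 0.532, -0.001, -0.0]
contact_force: [0.2, 0.1, -0.2]
opening: 0.748
finger_force: 0.0
```

Request:
carry_out(
  deltas=[-0.04, 0.013, 0, 0, 0, -0.09, -0.081, 0.0225, -0.001, 0, 0, -0.18, -0.121, 0.0285, -0.002, 0, 0, -0.27, -0.161, 0.0315, -0.0025, 0, 0, -0.36, -0.2, 0.0315, -0.003, 0, 0, -0.45],
)

```text
time: 9.9
eef_pos: [0.4964, -0.1017, 0.2931]
tcp_rot: [0.707, 0.707, -0.0, -0.001]
contact_force: [0.4, -1.2, 0.2]
opening: 0.75
finger_force: 0.0
```

```bash
python3 -c "
from plan import *
print(here())
im,d,m=look('top')
save(cv2.resize(im[190:290,165:275],(660,600),interpolation=cv2.INTER_CUBIC),'t2.png')
im2,d2,m2=look('scene')
cv2.imwrite('pics/sfull.png',im2[:,:,::-1])
for q in ('lamp_knob','lamp_post','window'): print(q,[(round(f['score'],2),f['uv']) for f in ctrl.find_in('top',q)[:2]])
"
```

```text
(np.float64(0.4964125334983534), np.float64(-0.10168789750602225), np.float64(0.29306284420481865), np.float64(1.5708400597451584))
lamp_knob [(0.58, [183.3, 195.9])]
lamp_post [(0.79, [210.6, 226.9])]
window [(0.75, [216.1, 227.1])]
```

View pics/t2.png

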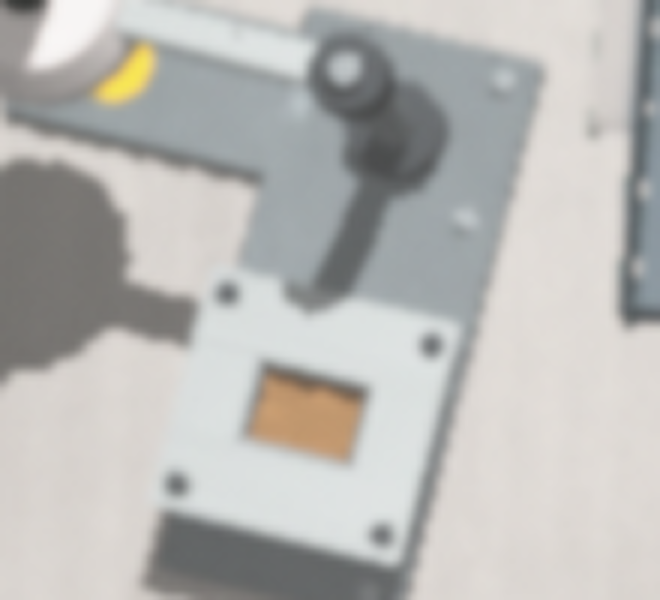

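Top view: lamp swung, its head now at top left over the spot; the window lies clear at about px (215.5,258.5) with four dark screws round it. Measuring the window and lamp angle precisely.

```bash
cat > w.py <<'E'
from plan import *
im,d,m=look("top");g=cv2.cvtColor(im,cv2.COLOR_RGB2GRAY).astype(float);hsv=cv2.cvtColor(im,cv2.COLOR_RGB2HSV).astype(int)
P=[]
for c in [(227,292),(431,344),(381,535),(176,484)]:
    u,v=int(165+c[0]/6-.4+.5),int(190+c[1]/6-.4+.5)
    w=g[v-4:v+5,u-4:u+5];wt=np.clip(170-w,0,None);yy,xx=np.mgrid[v-4:v+5,u-4:u+5]
    yy2,xx2=(wt*yy).sum()/wt.sum(),(wt*xx).sum()/wt.sum();P.append(world(m,(xx2,yy2),z=.052))
P=np.array(P);print(P);W=P.mean(0);print('plate centre',W)
e=(P[1]+P[0]-P[2]-P[3])[:2];f=(P[0]+P[3]-P[1]-P[2])[:2];print('yaw from x',np.arctan2(e[1],e[0]),'from y',np.arctan2(-f[0],f[1]),np.linalg.norm(e)/2,np.linalg.norm(f)/2)
mk=(hsv[...,0]<20)&(hsv[...,1]>90);mk[:245]=0;mk[275:]=0;mk[:,:195]=0;mk[:,235:]=0
v,u=np.nonzero(mk);print('tag',world(m,(u.mean(),v.mean()),z=.04))
yaw=np.arctan2(e[1],e[0]);hub=W[:2]+.12*np.array([np.cos(yaw),np.sin(yaw)]);print('hub',hub,'park',hub+.12*np.array([-np.sin(yaw),np.cos(yaw)]))
mk=(g<75);mk[:170]=0;mk[215:]=0;mk[:,:150]=0;mk[:,200:]=0
v,u=np.nonzero(mk);print('knob dark',len(u),u.min(),u.max(),v.min(),v.max())
save(cv2.resize(im[165:225,140:240],(800,480),interpolation=cv2.INTER_CUBIC),'t3.png')
E
python3 w.py
```

```text
[[0.4408 0.2562 0.052 ]
 [0.4231 0.1761 0.052 ]
 [0.3463 0.1925 0.052 ]
 [0.3665 0.2718 0.052 ]]
plate centre [0.3942 0.2242 0.052 ]
yaw from x -0.2088626860182768 from y -0.23297023614167628 0.07726804574287863 0.08192728862609186
tag [0.3953 0.2253 0.04  ]
hub [0.5115 0.1993] park [0.5364 0.3167]
knob dark 75 161 172 181 190
```

View pics/t3.png

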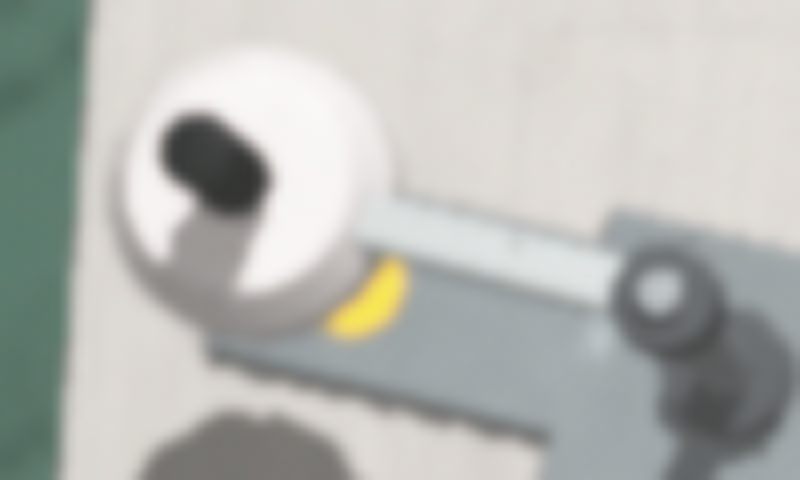

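```bash
python3 -c "
from plan import *
m=ctrl.camera_model('top');h=np.array([.5125,.199])
f=lambda c:(140+c[0]/8-.44,165+c[1]/8-.44)
for n,c,z in(('ktop',(193,143),.194),('kbase',(240,183),.148),('hub',(669,300),.154)): print(n,world(m,f(c),z=z))
for P in ((.5364,.3167,.148),(.538,.3155,.194)): print((np.array(proj(m,np.array(P)))-(140,165)+.44)*8)
k=world(m,f((193,143)),z=.194)[:2];hb=world(m,f((669,300)),z=.154)[:2];v=k-hb;print('arm',np.linalg.norm(v),np.arctan2(v[1],v[0])-np.pi/2)
a=[world(m,f(c),z=.14)[:2] for c in((395,212),(600,278))];v=a[0]-a[1];print('bar dir',np.arctan2(v[1],v[0])-np.pi/2)
s=here();print(s);rows(lin(s,(.397,-.234,.12,1.62),5))
"
```

```text
ktop [0.5411 0.3158 0.194 ]
kbase [0.5399 0.3149 0.148 ]
hub [0.5104 0.196  0.154 ]
[232.6987 195.5944]
[193.3123 154.788 ]
arm 0.12361510871284116 -0.2507810582098353
bar dir -0.2819450460154913
(np.float64(0.497510431496622), np.float64(-0.09990174889605528), np.float64(0.2937772884536764), np.float64(1.5679438118202351))
[-0.0269, -0.02, 0.0348, 0.0, 0.0, -0.0104, -0.0538, -0.0401, 0.0695, 0.0, 0.0, -0.0208, -0.0806, -0.0601, 0.1043, 0.0, 0.0, -0.0312, -0.1075, -0.0801, 0.139, 0.0, 0.0, -0.0416, -0.1344, -0.1001, 0.1738, 0.0, 0.0, -0.0521]
```

Lamp lies within about 0.03 rad of zero – good. Now the stamp.

Request:
carry_out(
  deltas=[-0.044, -0.033, 0.01, 0, 0, -0.02, -0.089, -0.067, 0.02, 0, 0, -0.04, -0.134, -0.1, 0.04, 0, 0, -0.06, -0.134, -0.1, 0.09, 0, 0, -0.06, -0.134, -0.1, 0.15, 0, 0, -0.06],
  grip=60,
)

```text
time: 10.82
eef_pos: [0.3981, -0.2351, 0.1443]
tcp_rot: [0.687, 0.727, 0.0, 0.002]
contact_force: [0.3, -0.3, -0.6]
opening: 0.597
finger_force: 0.0
```

Request:
carry_out(
  deltas=[0, 0, 0.03, 0, 0, 0, 0, 0, 0.05, 0, 0, 0],
)

```text
time: 11.08
eef_pos: [0.3968, -0.2326, 0.092]
tcp_rot: [0.686, 0.727, 0.0, -0.002]
contact_force: [0.4, 0.6, -0.4]
opening: 0.603
finger_force: 0.0
```

```bash
python3 -c "
from plan import *
print(here());im,d,m=look('scene')
save(cv2.resize(im[275:365,355:475],(800,600),interpolation=cv2.INTER_CUBIC),'s3.png')"
```

```text
(np.float64(0.3967644053307792), np.float64(-0.2326178780066693), np.float64(0.09199799186956065), np.float64(1.6291061282645423))
```

View pics/s3.png

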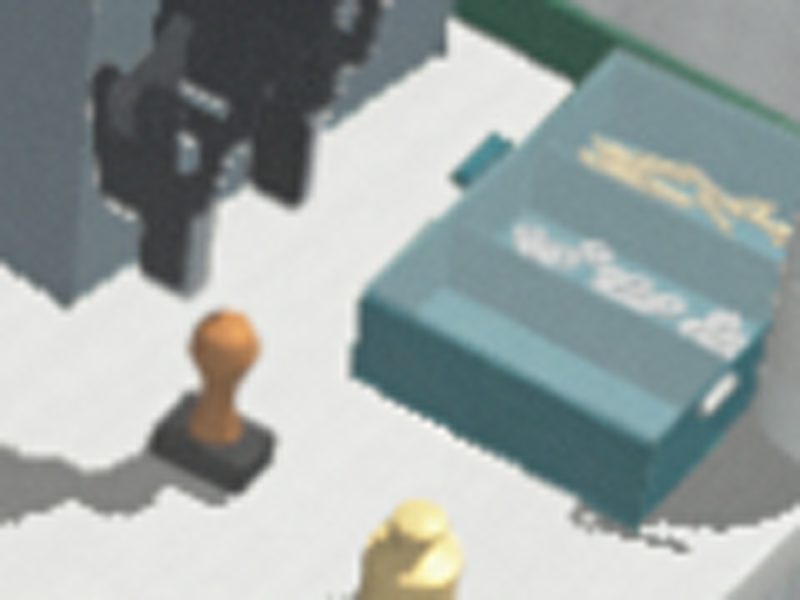

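The gripper straddles the stamp: the midpoint of the fingertips at crop (228,245) is in line with the handle at (225,340). Nothing is in the way.

Request:
carry_out(
  deltas=[0, 0, 0.025, 0, 0, 0, 0, 0, 0.05, 0, 0, 0, 0, 0, 0.062, 0, 0, 0, 0, 0, 0.062, 0, 0, 0],
)

```text
time: 11.62
eef_pos: [0.3971, -0.2337, 0.032]
tcp_rot: [0.686, 0.727, 0.0, -0.001]
contact_force: [-0.4, -0.5, -1.3]
opening: 0.599
finger_force: 0.0
```

Request:
carry_out(
  deltas=[0, 0, 0, 0, 0, 0, 0, 0, 0, 0, 0, 0, 0, 0, 0, 0, 0, 0, 0, 0, 0, 0, 0, 0, 0, 0, 0, 0, 0, 0],
  grip=0,
  grip_force=50,
)

```text
time: 12.25
eef_pos: [0.3981, -0.2351, 0.0337]
tcp_rot: [0.687, 0.727, 0.0, 0.001]
contact_force: [1.0, 1.7, 5.7]
opening: 0.248
finger_force: 49.1
```

Request:
carry_out(
  deltas=[0, 0, -0.04, 0, 0, 0, 0, 0, -0.09, 0, 0, 0, 0, 0, -0.15, 0, 0, 0, 0, 0, -0.21, 0, 0, 0, 0, 0, -0.27, 0, 0, 0],
)

```text
time: 12.88
eef_pos: [0.3964, -0.234, 0.3038]
tcp_rot: [0.687, 0.727, -0.0, -0.0]
contact_force: [1.6, -1.2, -0.6]
opening: 0.249
finger_force: 49.2
```

```bash
python3 -c "
from plan import *
s=here();print(s);r=.47
mid=(.47,0.,.30,1.48)
rows(cyl(s,mid,5)+cyl(mid,(.395,.225,.25,1.35),5)+lin((.395,.225,.25,1.35),(.395,.225,.10,1.35),5))"
```

```text
(np.float64(0.39636457267471614), np.float64(-0.23404945551387427), np.float64(0.30382487666542635), np.float64(1.6276381081167661))
[0.0413, 0.0268, 0.0008, 0.0, 0.0, 0.0295, 0.0854, 0.0492, 0.0015, 0.0, 0.0, 0.0591, 0.1318, 0.0668, 0.0023, 0.0, 0.0, 0.0886, 0.18, 0.0794, 0.0031, 0.0, 0.0, 0.1181, 0.2295, 0.0868, 0.0038, 0.0, 0.0, 0.1476]
[0.0476, -0.0099, 0.01, 0.0, 0.0, 0.026, 0.0935, -0.0247, 0.02, 0.0, 0.0, 0.052, 0.1374, -0.0439, 0.03, 0.0, 0.0, 0.078, 0.1788, -0.0675, 0.04, 0.0, 0.0, 0.104, 0.2173, -0.0951, 0.05, 0.0, 0.0, 0.13]
[-0.0, 0.0, 0.03, 0.0, 0.0, -0.0, -0.0, 0.0, 0.06, 0.0, 0.0, -0.0, -0.0, 0.0, 0.09, 0.0, 0.0, -0.0, -0.0, 0.0, 0.12, 0.0, 0.0, -0.0, -0.0, 0.0, 0.15, 0.0, 0.0, -0.0]
```

Request:
carry_out(
  deltas=[0.041, 0.027, 0.001, 0, 0, 0.03, 0.085, 0.049, 0.001, 0, 0, 0.06, 0.132, 0.067, 0.002, 0, 0, 0.09, 0.18, 0.079, 0.003, 0, 0, 0.12, 0.23, 0.087, 0.004, 0, 0, 0.148],
)

```text
time: 13.5
eef_pos: [0.4706, 0.0016, 0.2977]
tcp_rot: [0.739, 0.674, -0.0, -0.0]
contact_force: [0.2, 0.1, -0.4]
opening: 0.246
finger_force: 49.3
```

Request:
carry_out(
  deltas=[0.0475, -0.01, 0.01, 0, 0, 0.026, 0.0935, -0.0245, 0.02, 0, 0, 0.052, 0.1375, -0.044, 0.03, 0, 0, 0.078, 0.179, -0.0675, 0.04, 0, 0, 0.104, 0.217, -0.095, 0.05, 0, 0, 0.13],
)

```text
time: 14.12
eef_pos: [0.3948, 0.226, 0.2475]
tcp_rot: [0.781, 0.624, -0.0, 0.0]
contact_force: [1.1, 0.2, 0.2]
opening: 0.247
finger_force: 49.3
```

Request:
carry_out(
  deltas=[0, 0, 0.03, 0, 0, 0, 0, 0, 0.07, 0, 0, 0, 0, 0, 0.11, 0, 0, 0, 0, 0, 0.145, 0, 0, 0, 0, 0, 0.145, 0, 0, 0],
)

```text
time: 14.75
eef_pos: [0.393, 0.2239, 0.1001]
tcp_rot: [0.781, 0.625, -0.004, -0.001]
contact_force: [0.1, 0.5, -0.4]
opening: 0.246
finger_force: 49.3
```

```bash
python3 -c "
from plan import *
print(here());im,d,m=look('scene')
save(cv2.resize(im[190:265,200:300],(800,600),interpolation=cv2.INTER_CUBIC),'s4.png')"
```

```text
(np.float64(0.39298172797780623), np.float64(0.22388845022865603), np.float64(0.10011982007663194), np.float64(1.3497828339196132))
```

View pics/s4.png

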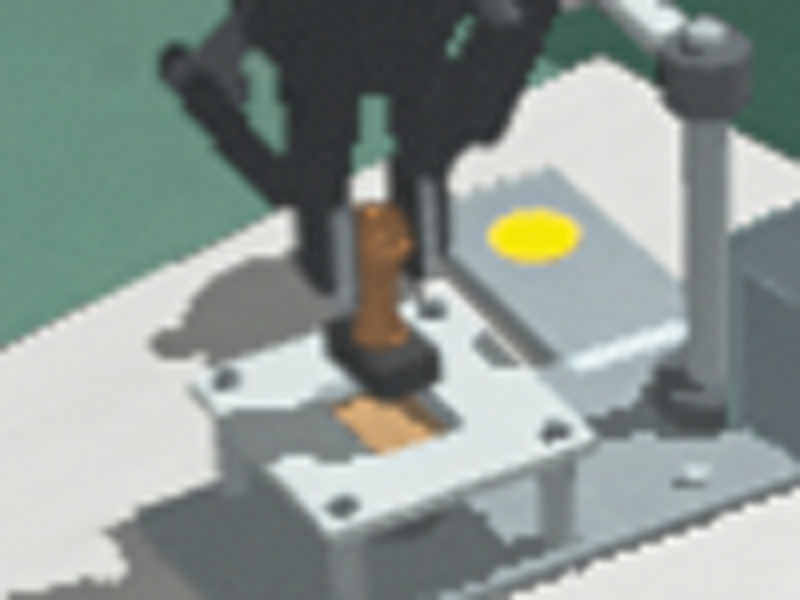

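The stamp hangs upright just over the window; screws at crop (226,378), (433,308), (555,430), (343,505), foot corners (330,352), (388,398), (438,378). Comparing the two in the same view.

```bash
cat > e.py <<'E'
from plan import *
m=ctrl.camera_model("scene");f=lambda c:(200+c[0]/8-.44,190+c[1]/8-.44)
S=np.array([world(m,f(c),z=.0525) for c in[(226,378),(433,308),(555,430),(343,505)]]);print(S,S.mean(0))
z=here()[2]-.033
F=np.array([world(m,f(c),z=z) for c in[(330,352),(388,398),(438,375)]]);print(F,(F[0]+F[2])/2)
T=np.array([world(m,f(c),z=z+.014) for c in[(328,325),(386,363),(438,345)]]);print(T,(T[0]+T[2])/2)
for A in(F,T):
    e=A[0]-A[1];g=A[2]-A[1];print('edges',np.linalg.norm(e),np.arctan2(e[1],e[0]),np.linalg.norm(g),np.arctan2(g[1],g[0]))
for a,b in((0,3),(1,2),(1,0),(2,3)): v=S[b]-S[a];print(np.linalg.norm(v),np.arctan2(v[1],v[0]))
im,d,_=look("scene");g=cv2.cvtColor(im,cv2.COLOR_RGB2GRAY)
cv2.imwrite('pics/s5.png',cv2.resize(im[220:260,225:275,::-1],(800,640)[:2],interpolation=cv2.INTER_LANCZOS4)[:600])
E
python3 e.py
```

```text
[[0.3682 0.2726 0.0525]
 [0.443  0.2565 0.0525]
 [0.4249 0.176  0.0525]
 [0.3504 0.192  0.0525]] [0.3966 0.2243 0.0525]
[[0.3867 0.2406 0.0694]
 [0.3833 0.2078 0.0694]
 [0.403  0.2065 0.0694]] [0.3949 0.2235 0.0694]
[[0.3834 0.2364 0.0834]
 [0.3827 0.2071 0.0834]
 [0.401  0.2033 0.0834]] [0.3922 0.2198 0.0834]
edges 0.032998665884261924 1.465269096242021 0.019758023586529404 -0.06758780504437018
edges 0.029333580593158895 1.5472616021391332 0.01868316290406649 -0.20519648612295666
0.0824911301096868 -1.7894637449399098
0.08254071803573741 -1.791429931774308
0.07646853089796547 2.9302458584331434
0.07630589828265039 2.929613679227487
```

View pics/s5.png

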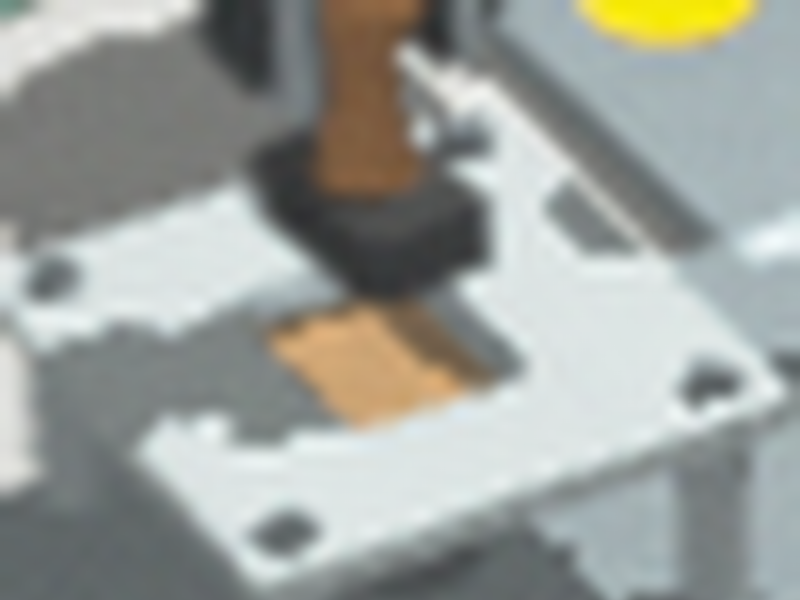

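```bash
cat > g.py <<'E'
from plan import *
from scipy.optimize import least_squares
m=ctrl.camera_model("scene");f=lambda c:np.array((225+c[0]/16-.47,220+c[1]/16-.47))
z=here()[2]-.033
X,Y=.012,.018
obs=[((255,195),(-X,Y,0)),((368,298),(-X,-Y,0)),((490,255),(X,-Y,0)),((248,160),(-X,Y,.014)),((488,205),(X,-Y,.014)),((374,236),(-X,-Y,.014))]
def res(p):
    o=[]
    for c,q in obs:
        w=R.from_euler('z',p[3]).apply(q)+p[:3];o+=list(proj(m,w)-f(c))
    return np.array(o)
r=least_squares(res,[.395,.224,z,-.2]);print(r.x,r.fun.reshape(-1,2))
r=least_squares(lambda p:res([p[0],p[1],z,p[2]]),[.395,.224,-.2]);print(r.x)
# screw centres pooled
print(here())
E
python3 g.py
```

```text
[ 0.4746  0.323  -0.0145 -0.1162] [[ 0.2252  1.1037]
 [ 0.259   0.4254]
 [-0.2013  0.1182]
 [ 0.384  -0.8519]
 [-0.2923 -0.916 ]
 [-0.3677  0.126 ]]
[ 0.3963  0.2237 -0.1468]
(np.float64(0.3962121086429586), np.float64(0.22494306057347785), np.float64(0.1039500104437476), np.float64(1.3497459111808012))
```

Request:
carry_out(
  deltas=[0, 0, 0, 0, 0, 0.07, 0, 0, 0.008, 0, 0, 0.07, 0, 0, 0.014, 0, 0, 0.07, 0, 0, 0.018, 0, 0, 0.07, 0, 0, 0.021, 0, 0, 0.07],
)

```text
time: 15.48
eef_pos: [0.3958, 0.2249, 0.082]
tcp_rot: [0.802, 0.597, -0.0, -0.0]
contact_force: [0.1, 0.9, -0.7]
opening: 0.246
finger_force: 49.3
```

Request:
carry_out(
  deltas=[0, 0, 0.0, 0, 0, 0, 0, 0, 0.001, 0, 0, 0, 0, 0, 0.002, 0, 0, 0, 0, 0, 0.003, 0, 0, 0, 0, 0, 0.003, 0, 0, 0],
)

```text
time: 16.1
eef_pos: [0.3958, 0.2249, 0.0793]
tcp_rot: [0.802, 0.597, -0.0, -0.0]
contact_force: [0.8, 0.6, -0.8]
opening: 0.244
finger_force: 49.3
```

Request:
carry_out(
  deltas=[0, 0, 0.001, 0, 0, 0, 0, 0, 0.002, 0, 0, 0, 0, 0, 0.003, 0, 0, 0, 0, 0, 0.004, 0, 0, 0, 0, 0, 0.004, 0, 0, 0],
)

```text
time: 16.73
eef_pos: [0.3958, 0.2249, 0.0752]
tcp_rot: [0.802, 0.597, -0.0, -0.0]
contact_force: [-0.7, 0.6, -0.1]
opening: 0.248
finger_force: 49.3
```

Request:
carry_out(
  deltas=[0, 0, 0.001, 0, 0, 0, 0, 0, 0.002, 0, 0, 0, 0, 0, 0.003, 0, 0, 0, 0, 0, 0.003, 0, 0, 0, 0, 0, 0.003, 0, 0, 0],
)

```text
time: 17.35
eef_pos: [0.3961, 0.225, 0.0726]
tcp_rot: [0.802, 0.597, 0.0, 0.0]
contact_force: [-0.3, -0.1, 1.9]
opening: 0.244
finger_force: 49.5
```

Request:
carry_out(
  deltas=[0, 0, 0.001, 0, 0, 0, 0, 0, 0.002, 0, 0, 0, 0, 0, 0.003, 0, 0, 0, 0, 0, 0.003, 0, 0, 0, 0, 0, 0.003, 0, 0, 0],
)

```text
time: 17.98
eef_pos: [0.3961, 0.225, 0.0696]
tcp_rot: [0.802, 0.597, 0.0, 0.0]
contact_force: [-0.8, 0.2, 5.1]
opening: 0.245
finger_force: 49.7
```

Request:
carry_out(
  deltas=[0, 0, 0, 0, 0, 0, 0, 0, 0, 0, 0, 0, 0, 0, 0, 0, 0, 0],
)

```text
time: 18.35
eef_pos: [0.3961, 0.225, 0.0695]
tcp_rot: [0.802, 0.597, 0.0, 0.0]
contact_force: [-0.8, -0.4, 3.7]
opening: 0.248
finger_force: 49.7
```

Request:
carry_out(
  deltas=[0, 0, 0.0005, 0, 0, 0, 0, 0, 0.001, 0, 0, 0, 0, 0, 0.0015, 0, 0, 0, 0, 0, 0.0015, 0, 0, 0, 0, 0, 0.0015, 0, 0, 0],
)

```text
time: 18.98
eef_pos: [0.3961, 0.225, 0.0681]
tcp_rot: [0.802, 0.597, 0.0, 0.0]
contact_force: [0.0, -0.6, 6.5]
opening: 0.25
finger_force: 49.8
```

```bash
python3 -c "
from plan import *
F=[];Z=[]
for i in range(12):
    im,d,m=look('scene');s=ctrl.get_state();F.append(s['contact_force'][2]);Z.append(s['eef_pos'][2])
print(np.mean(F),np.std(F),np.mean(Z),s['finger_force'],s['time'],here())
save(cv2.resize(im[150:270,180:340],(800,600),interpolation=cv2.INTER_CUBIC),'s6.png')"
```

```text
6.012442653796896 0.36172148400798804 0.06809723866223623 49.8086678335676 19.575 (np.float64(0.3961585397076281), np.float64(0.22502029713418614), np.float64(0.06811892305310698), np.float64(1.2797613861593564))
```

View pics/s6.png

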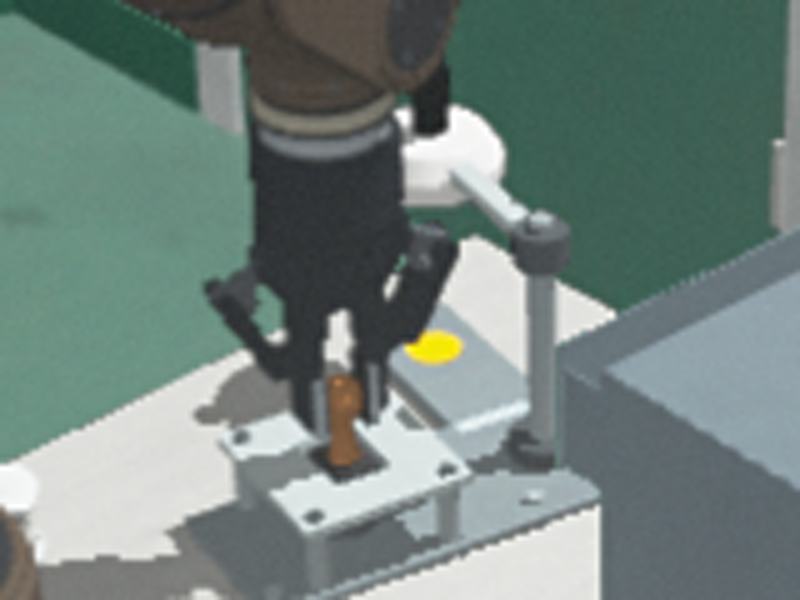

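The foot sits in the window at crop (345,460), upright, with the lamp head over the spot. The mean push is 6.0 N, which is half-way down, so I'm handing in.

```bash
python3 -c "
from h import *
print(ctrl.sign_off())"
```

```text
the job is handed in; nothing more can be done
None
```

The job is handed in at about 20 s: the lamp head is over the yellow spot (within about 0.03 rad), and the gripped stamp is through the window, holding the tag down with 6.0 N, about half-way; the brass weight was not touched.

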